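# Gauge the recess depth of a wound core

### The arm

A 7-joint arm with a two-finger parallel gripper is mounted at the origin on a cart in front of the work surface, level with it; the furniture and walls round the work are solid. World frame = base frame: x ahead of the robot, y to its left, z up, the work surface at z = 0. Lengths are in m, angles in rad, forces in N, time in s.
With the tool pointing down it reaches from about 0.35 to 0.9 m from the base axis. Payload 8.1 kg.
Tool frame: the origin (TCP) lies midway between the tips of the shut fingers; the grasp point (between the pads) lies 19 mm behind it (manip.tcp_to_grasp is the distance from the TCP to the grasp point, in m); z points along the fingers, y is the direction in which the jaws open and shut (so a half turn about z gives the same grasp; the last joint's range is limited). The gripper opens to 85 mm and grips with 20 to 120 N. Pads are 22 mm wide; open, the fingers measure 114 mm over their backs; the gripper's body (76 mm by 85 mm) begins 54 mm behind the grasp point. The pads swing forward as they close: fully open they stand 13 mm farther back than shut.
Start: joints at [1.148, 0.434, 0.025, 1.573, -0.012, 1.134, -0.075], TCP at [0.196, -0.593, 0.231] pointing down, gripper open.
Joint ranges: [-2.62, 2.62], [-0.44, 2.09], [-1.27, 1.32], [0.08, 2.57], [-1.32, 4.46], [0.12, 2], [-2.74, 2.74]. Speed limits (rad/s): [2.22, 2.22, 3.01, 3.01, 3.14, 3.14, 3.14].

### API

Orientations are given as a unit quaternion [w, x, y, z].
In Python, from station import manip, get_image gives the robot as it stands. The module is installed in compiled form; this text tells all that it offers.
- The arm moves only by the shell command python3 -m pendant 'ROWS' [FORCE]. ROWS is JSON, one flat list of numbers, 7 for each row, row after row: the shift along the world's x, y, z each as a share of 250 mm, from -1 to 1, then the turn, a rotation vector about the world's x, y, z each as a share of 180 degrees, from -1 to 1, then the closure in counts, from 0 (fully open) to 255 (shut). A call has 1 to 20 rows; each row is the pose to reach, as a shift and turn from the pose commanded when the call began, turning the shorter way round; what a row does not reach only later rows make up. A row lasts 1/8 s, in which the tool goes at most 62.5 mm and 10.7 degrees, less where a joint would pass 70% of its speed; a pose out of reach is approached as far as the arm can. A call with a number of a shift or a turn outside -1 to 1 is refused whole. A call with a gripper value outside its range is refused whole. The fingers move at their own pace and stop on an object; FORCE is the grip in N (left out, the last holds). Time passes only in rows, so rows that repeat a pose let the fingers close. It gives the time, the measured TCP pose, the force and the opening at its end, in the units of the state.
- manip.state(): the state, without advancing time (a new reading comes with each control period).
- get_image(name): name is "scene" or "top" or "wrist"; returns a dict with "pixels" (384x512x3 uint8, red, green, blue), "z_map" (384x512 float32, m along the optical axis (not along the pixel's ray), 0 where there is no reading), "intrinsics" (3x3 intrinsics, pixels), "k1" (the pictures are not rectified: a ray, as slopes to the right and down, at radius r is drawn at 1 + k1 r^2 times it, then the intrinsics apply), "R" (3x3) and "t" (3): a world point X has camera coordinates R X + t; the wrist camera has in their place "T_tool_cam" (4x4, takes a point from camera to tool coordinates, whose origin is the TCP and whose axes are the flange's). Camera axes: x right, y down, z forward; pixel columns grow to the right and rows downward; lengths in m; the calibration is good to about 2 mm. A picture is of the moment at which its call begins: read the wrist's pose just before it.
- manip.job_done(): hands the job in, once; it reports no verdict.
The state is a dict: "t": time; "joint_positions": joint angles; "dq": joint speeds; "tau": joint torques, N m; "ee_pos": TCP position; "ee_rot": TCP orientation; "force": force on the tool from outside, world axes, zero at the start; "wrist_torque": the same for the moment, N m; "gripper_width": finger opening in m.
Only numpy, scipy, OpenCV 4.12 (cv2) and the standard library are available. Lean on these libraries where they do the work, as an engineer would, in place of code of your own. Each camera call takes 0.05 s, during which the arm holds its last target.

### The job

Check the recess depth of the copper-wound core on the bench comparator. First twist the reset knob on the dial anticlockwise to its stop, so that the slim telltale hand is swept back to zero, and let the knob spring back; then set the core upright, recess down, over the gauge's sprung plunger, press it down until its lower end sits firmly on the anvil, without forcing it, and finish while holding it pressed there, so that the gauge can be read. Leave the other things where they are.

Things in the scene. Friction and masses are not known exactly. Their poses are not given: they have to be found in the camera images.
- gauge: Bench comparator fixed to the bench: grey base 110 mm (its x) by 212 mm (its y), origin at the centre of its underside. Its round dial (89 mm wide, face up, case top 54 mm above the bench) is centred at y = +50 mm of its frame, its anvil column (53 mm wide) at y = -54 mm; the two are 104 mm apart. A low case between them is 38 mm high. Stands with its x axis roughly away from the robot, at a varying place and yaw.
- knob_grip (a point): Point on the vertical axis of the reset knob in the middle of the dial, 78 mm above the bench, at the height to grip. The knob's black bar grip is 34 mm long along this point's x, 11 mm wide across y, from 57 to 90 mm above the bench; below it lies a 20 mm wide collar and, below 54 mm, the dial glass.
- reset_knob (a joint): Reset knob, rad: 0 at rest, grows anticlockwise seen from above, hard stop at 1.28. Spring-return: 0.012 N m at rest, 0.063 N m at the stop; let go, it turns back to 0 in about half a second. A dog under the glass sweeps the telltale hand back towards zero as it turns; at the stop the telltale stands within 0.03 of zero.
- telltale (a joint): Telltale (drag) hand of the dial, the slim one with a round end, rad clockwise from the zero mark: 0 is zero, 0.09 rad a mm of plunger travel. It stays where it is left; the main hand pushes it up, the reset knob sweeps it back. It starts at the previous reading, 0.55 to 1.15. A core whose end sits on the anvil brings it to about 0.9.
- plunger (a joint): Sprung gauge plunger, m: 0 fully up, grows as it is pressed down, 0.010 when the core's lower end sits on the anvil (own end of travel 0.014). It is a steel pin 8 mm wide that stands 20 mm above the anvil when up; it pushes back with 3.6 N when up plus 0.6 N a mm, 9.6 N at 0.010, enough to lift the core again if let go. It drives the main hand.
- anvil_top (a point): Centre of the anvil's flat top, 46 mm above the bench, on the plunger's axis. The anvil is a steel disc 36 mm wide, the hard stop for the core; round it stands a fixed nest ring, 37 mm wide inside, flaring to 45 mm at its rim, 6.5 mm above the anvil. The anvil carries what the hand pushes beyond the plunger's 9.6 N: between 1.5 and 35 N is right, more than 60 N would damage the gauge.
- anvil: The anvil disc itself; origin at the centre of its top, as anvil_top.
- core: The loose wound core to be gauged, about 110 g: a tan cylinder 32 mm wide and 64 mm tall with a copper winding round its middle and a small brass terminal on top, standing upright, the only one with a terminal pin and without a wire tail sticking up. Origin at the centre of its lower end, z up. The lower end has a recess 16 mm wide and 10 mm deep, which takes the plunger.
- core_mid (a point): Centre of the wound core, on its axis half-way up (32 mm above its lower end, 32 mm below its top).
- tailed_core: Bystander: a finished tan core, 32 mm wide and 55 mm tall with a dark rod and a copper wire tail on top (81 mm in all), standing loose; origin under its centre. Leave it where it is.
- wire_spool: Bystander: a spool of copper wire, white flanges, 69 x 53 x 30 mm, lying flat and loose; origin under its centre. Leave it where it is.
Mind the look-alikes: they are no part of the job. What is shaped like the core but red is not meant.

How it is judged:
On the way, in this order (a step that is already met when the one before it is completed fails the run):
1. the reset knob is turned to its stop and the telltale hand is at zero (value of joint reset_knob above 1.22 rad and value of joint telltale below 0.09 rad), for 0.1 s.
2. the knob is let go and back at rest, the telltale still at zero (value of joint reset_knob below 0.08 rad and value of joint telltale below 0.09 rad), for 0.1 s.
3. the upright core stands over the plunger and begins to press it (horizontal distance between core_mid and anvil_top below 0.007 m and angle between core's own z axis and vertical below 0.12 rad and value of joint plunger above 0.0015 m), for 0.05 s.
At the end, for the whole second after the job is handed in: Robot holds the upright core (tilt < 0.06 rad) pressed home: plunger down 9 to 11.2 mm; core at rest within 5 mm of the anvil's axis, bearing on the anvil with 1.5 to 35 N; telltale at this core's depth (0.78 to 1.02 rad); reset knob at rest (< 0.08 rad) (value of joint plunger between 0.009 and 0.0112 m and contact force between core and anvil between 1.5 and 35 N and horizontal distance between core and anvil_top below 0.005 m and angle between core's own z axis and vertical below 0.06 rad and linear speed of core below 0.01 m/s and contact force between any of the fingers, the arm and core above 1 N and value of joint telltale between 0.78 and 1.02 rad and value of joint reset_knob below 0.08 rad); the arm keeps its last pose, push and grip.
It fails at once if the core is forced onto the anvil with more than 60 N (contact force between core and anvil above 60 N).
It fails at once if a bystander is moved by more than 40 mm (distance of any of tailed_core, wire_spool from where it was at the start of the episode above 0.04 m).
It also fails if it takes over 58 s, if anything falls off the work surface, if the arm or the gripper's body presses on something with over 40 N, if the wrist force passes 120 N, or if a joint passes its speed limit or range.

## Working session

There is one attempt and no reset: what is moved stays moved. The work goes in short steps, Python scripts to look and compute and a shell command to move; the robot and the scene stay as the last step left them, time stands still between calls to the robot, and variables do not carry over. Pictures are saved under pics/ and viewed, and the job is handed in when it is done.

```bash
mkdir -p pics; cat > h.py <<'E'
import numpy as np, cv2
from station import manip, get_image
from scipy.spatial.transform import Rotation as Ro
def grab(name,tag):
    s=manip.state(); g=get_image(name)
    if 'R' not in g:
        q=s['ee_rot']; Rt=Ro.from_quat([q[1],q[2],q[3],q[0]]).as_matrix()
        T=np.eye(4);T[:3,:3]=Rt;T[:3,3]=s['ee_pos']
        M=np.linalg.inv(T@np.array(g['T_tool_cam'])); g['R']=M[:3,:3];g['t']=M[:3,3]
    np.savez('pics/'+tag+'.npz',**{k:np.array(g[k]) for k in('pixels','z_map','intrinsics','k1','R','t')})
    cv2.imwrite('pics/'+tag+'.png',g['pixels'][:,:,::-1]); return s
def load(tag): return dict(np.load('pics/'+tag+'.npz'))
def ray(g,u,v):
    K=g['intrinsics'];x=(u-K[0,2])/K[0,0];y=(v-K[1,2])/K[1,1]
    a,b=x,y
    for _ in range(20):
        f=1+float(g['k1'])*(a*a+b*b);a,b=x/f,y/f
    return np.array([a,b,1.])
def at_z(g,u,v,z):
    d=g['R'].T@ray(g,u,v);c=-g['R'].T@g['t'];return c+d*(z-c[2])/d[2]
def dep(g,u,v):
    z=g['z_map'][int(round(v)),int(round(u))];return g['R'].T@(ray(g,u,v)*z-g['t'])
def cloud(g):
    K=g['intrinsics'];v,u=np.mgrid[0:384,0:512].astype(float)
    x=(u-K[0,2])/K[0,0];y=(v-K[1,2])/K[1,1];a,b=x,y
    for _ in range(20):
        f=1+float(g['k1'])*(a*a+b*b);a,b=x/f,y/f
    z=g['z_map'];P=np.stack([a*z,b*z,z],-1)-g['t'];return P@g['R']
def crop(tag,u0,v0,u1,v1,k,out):
    im=cv2.imread('pics/'+tag+'.png')[v0:v1,u0:u1];cv2.imwrite('pics/'+out+'.png',cv2.resize(im,None,fx=k,fy=k,interpolation=cv2.INTER_CUBIC))
E
python3 - <<'E'
from h import *
print(grab('top','top0'));grab('scene','sc0');grab('wrist','wr0');print(manip.tcp_to_grasp)
a=np.vstack([cv2.imread('pics/top0.png'),]);
E
```

```text
{'t': 0.0, 'joint_positions': array([ 1.14840516,  0.43524046,  0.02497865,  1.57411648, -0.0115732 ,
        1.1340152 , -0.07509107]), 'dq': array([-0.00085023,  0.00213874,  0.00213235,  0.00057603,  0.00039408,
        0.00065705, -0.00028842]), 'tau': array([ 1.89515295e-04, -6.70469785e+01,  1.02519292e+00, -3.16216922e+01,
        1.55743881e-02,  1.22910063e-02, -3.51056178e-05]), 'ee_pos': array([ 0.19624909, -0.59283948,  0.2305077 ]), 'ee_rot': array([-7.88584208e-04,  9.87247952e-01,  1.59187983e-01, -2.15598048e-04]), 'force': array([-0.02573954,  1.05851049, -0.25977853]), 'wrist_torque': array([-0.05909098,  0.01385601,  0.00751742]), 'gripper_width': 0.0851492917216963}
0.0187
```

View pics/top0.png

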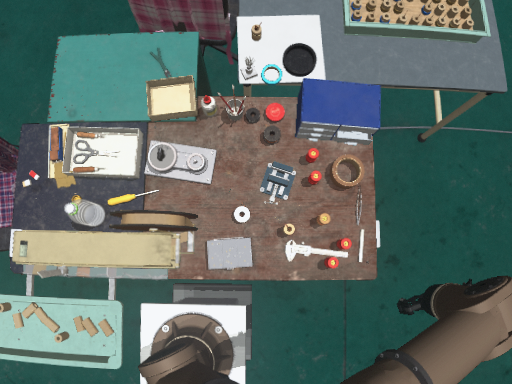

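View pics/sc0.png

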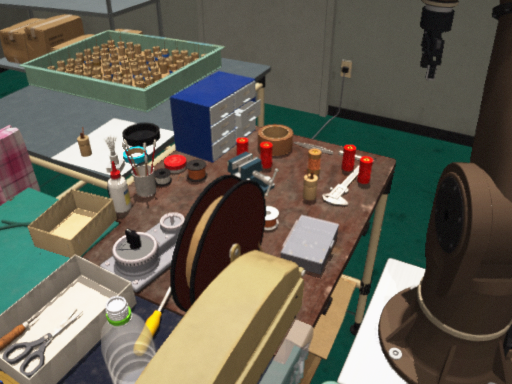

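```bash
python3 - <<'E'
from h import *
crop('top0',260,130,380,280,5,'c1');crop('sc0',210,130,390,240,4,'c2');crop('top0',135,130,225,190,8,'c3')
g=load('top0')
for p in [(165,156),(197,161),(324,217),(289,228),(346,243),(313,155),(241,214),(190,345),(270,268)]: print(p,dep(g,*p).round(3))
E
```

```text
(165, 156) [0.592 0.087 0.049]
(197, 161) [ 0.579 -0.01   0.041]
(324, 217) [ 0.41  -0.388  0.06 ]
(289, 228) [ 0.378 -0.284  0.064]
(346, 243) [ 0.334 -0.45   0.067]
(313, 155) [ 0.596 -0.358  0.061]
(241, 214) [ 0.423 -0.144  0.001]
(190, 345) [ 0.089 -0.035  0.297]
(270, 268) [ 0.261 -0.233 -0.001]
```

View pics/c1.png

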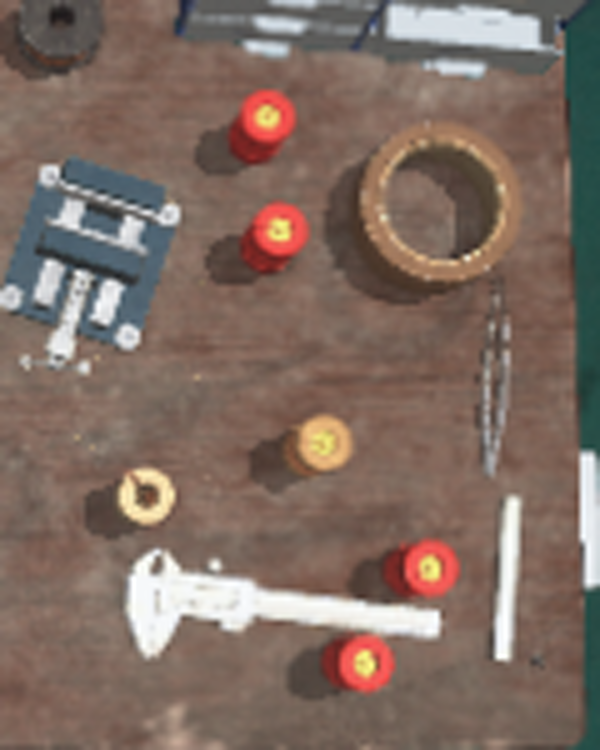

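View pics/c2.png

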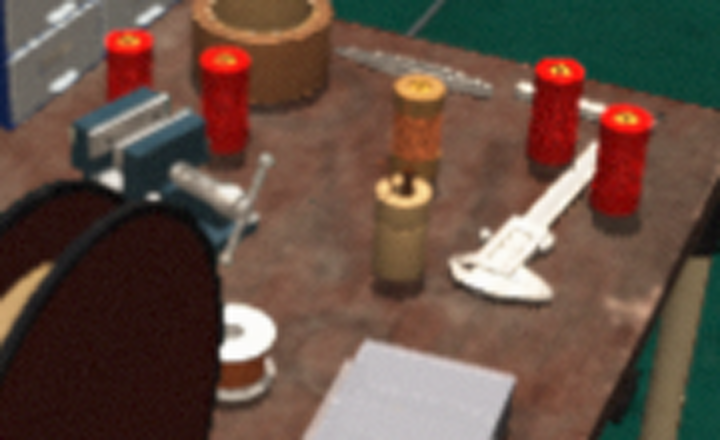

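View pics/c3.png

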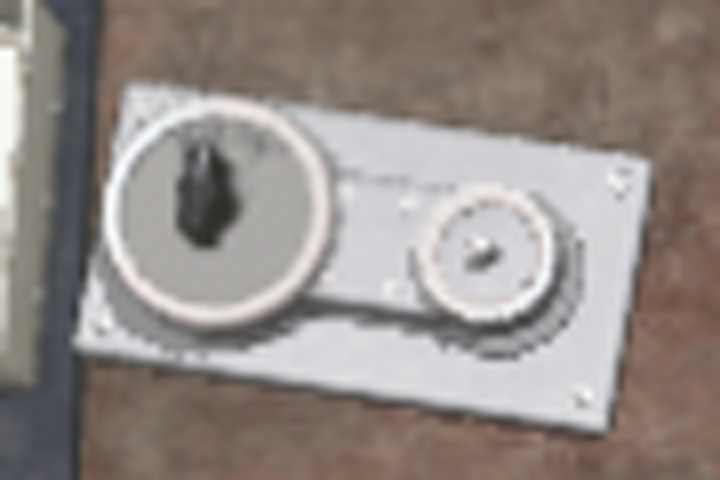

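```bash
python3 - <<'E'
from h import *
g=load('top0')
d=at_z(g,162.1,156.4,.054);a=at_z(g,195.9,161.6,.0525);c=at_z(g,324.5,218.6,.064)
print('dial',d,'anv',a,np.linalg.norm(d-a),'core',c)
v=d-a;print('yaw y-axis deg',np.degrees(np.arctan2(v[1],v[0])))
# depth clouds
P=cloud(g)
m=(P[...,2]>.045)&(P[...,2]<.075)&(np.hypot(P[...,0]-c[0],P[...,1]-c[1])<.03)
q=P[m];print(len(q),q.mean(0),q.max(0),q.min(0))
m=(P[...,2]>.062)&(P[...,2]<.1)&(np.hypot(P[...,0]-d[0],P[...,1]-d[1])<.04)
q=P[m];print(len(q),q.mean(0),q.max(0),q.min(0))
E
```

```text
dial [0.58977327 0.09438722 0.054     ] anv [ 0.57446785 -0.0081735   0.0525    ] 0.10370731059642802 core [ 0.40541071 -0.38836275  0.064     ]
yaw y-axis deg 81.512233026453
95 [ 0.40691766 -0.38736106  0.06227615] [ 0.42199153 -0.37300713  0.06904759] [ 0.39227035 -0.40251108  0.04921004]
73 [0.59057174 0.0944434  0.08232206] [0.60919446 0.10341096 0.09418333] [0.57459386 0.08795489 0.06260242]
```

```bash
python3 - <<'E'
from h import *
g=get_image('wrist');print(np.array(g['T_tool_cam']).round(3),g['intrinsics'],g['k1'])
E
```

```text
[[-0.001 -0.958 -0.285  0.071]
 [ 1.    -0.    -0.001  0.   ]
 [ 0.001 -0.285  0.958 -0.142]
 [ 0.     0.     0.     1.   ]] [[319.16463977   0.         258.9701083 ]
 [  0.         319.16463977 189.90240851]
 [  0.           0.           1.        ]] -0.04264824225350049
```

```bash
python3 -m pendant '[0.2,0.25,0.2,0,0,0,0, 0.35,0.5,0.2,0,0,0,0, 0.5,0.75,0.2,0,0,0,0, 0.7,1,0.2,0,0,0,0, 0.8,1,0.2,0,0,0,0, 0.9,1,0.2,0,0,0,0, 0.95,1,0.2,0,0,0,0]'; python3 -m pendant '[0.1,0.25,0,0,0,0,0, 0.2,0.5,0,0,0,0,0, 0.3,0.75,0,0,0,0,0, 0.35,1,0,0,0,0,0, 0.36,1,0,0,0,0,0, 0.36,1,0,0,0,0,0]';
```

```text
t: 1.08
ee_pos: [0.4366, -0.341, 0.2812]
ee_rot: [-0.0, 0.987, 0.162, 0.0]
force: [-0.3, -0.8, 0.6]
gripper_width: 0.0856
t: 1.82
ee_pos: [0.5239, -0.0934, 0.2812]
ee_rot: [0.0, 0.987, 0.16, -0.0]
force: [-0.5, -0.6, -0.5]
gripper_width: 0.0853
```

```bash
python3 -m pendant '[0.06,0.25,0,0,0,-0.05,0, 0.12,0.5,0,0,0,-0.1,0, 0.2,0.75,0,0,0,-0.15,0, 0.26,0.75,0,0,0,-0.15,0, 0.26,0.75,0,0,0,-0.15,0]'; python3 - <<'E'
from h import *
s=grab('wrist','w1')
E
```

```text
t: 2.45
ee_pos: [0.5899, 0.0919, 0.2806]
ee_rot: [0.001, 0.997, -0.077, -0.0]
force: [-0.1, -1.3, 0.8]
gripper_width: 0.0856
```

View pics/w1.png

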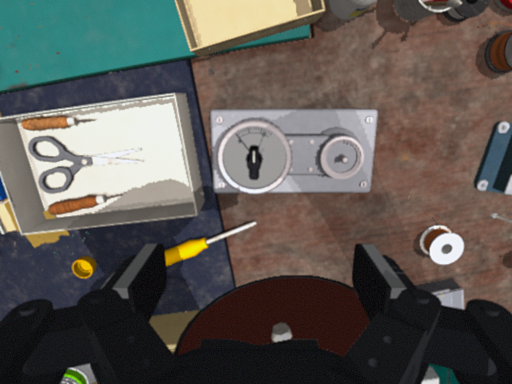

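```bash
python3 - <<'E'
from h import *
crop('w1',205,100,385,200,4,'c4')
g=load('top0');P=cloud(g)
m=(P[...,0]>.2)&(P[...,0]<.6)&(abs(P[...,1])<.45)&(P[...,2]>.03)
v,u=np.nonzero(m&(P[...,1]>-.1)&(P[...,2]>.1))
q=P[v,u]
print(q.max(0),q.min(0))
w=q[q[:,0]>.3];
for y0 in np.arange(-.1,.4,.05):
    k=w[(w[:,1]>=y0)&(w[:,1]<y0+.05)]
    if len(k): print(round(y0,2),len(k),k.min(0).round(3),k.max(0).round(3))
E
```

```text
[0.45052693 0.44991967 0.25811949] [ 0.22571707 -0.0263318   0.1001731 ]
-0.05 93 [ 0.367 -0.026  0.102] [ 0.408 -0.001  0.209]
0.0 421 [0.319 0.    0.1  ] [0.407 0.05  0.248]
0.05 797 [0.301 0.05  0.103] [0.408 0.1   0.258]
0.1 736 [0.3   0.1   0.105] [0.407 0.15  0.257]
0.15 546 [0.302 0.15  0.101] [0.408 0.2   0.244]
0.2 380 [0.3   0.2   0.104] [0.404 0.25  0.19 ]
0.25 633 [0.3  0.25 0.1 ] [0.449 0.3   0.203]
0.3 588 [0.301 0.3   0.108] [0.451 0.35  0.203]
0.35 287 [0.3   0.35  0.124] [0.356 0.4   0.147]
```

View pics/c4.png

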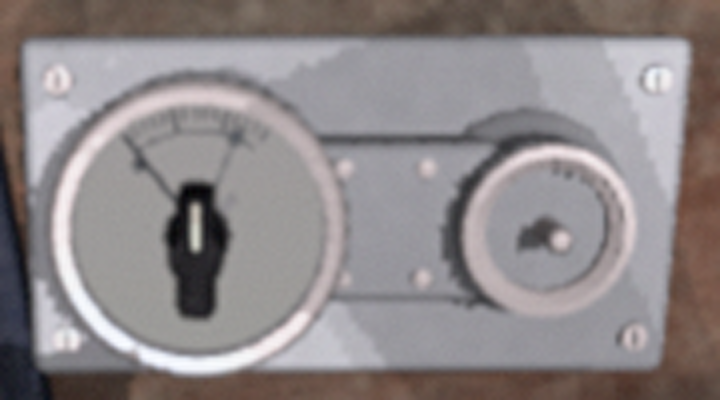

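```bash
python3 - <<'E'
from h import *
g=load('w1')
d=at_z(g,254.1,157.5,.054);a=at_z(g,342.1,157.6,.0525);k=at_z(g,254.2,162.3,.088)
print(d,a,np.linalg.norm(d-a),k);v=d-a;print(np.degrees(np.arctan2(v[1],v[0])))
b0=at_z(g,254.3,147,.09);b1=at_z(g,253.8,179.5,.09);print(b0,b1,np.linalg.norm(b0-b1),np.degrees(np.arctan2(*(b0-b1)[[1,0]])))
P=cloud(g)
m=(P[...,2]>.08)&(P[...,2]<.1)&(np.hypot(P[...,0]-d[0],P[...,1]-d[1])<.04)
q=P[m][:,:2];print(len(q),q.mean(0),q.max(0),q.min(0))
r=cv2.minAreaRect(q.astype(np.float32)*1000);print(r)
m=(P[...,2]>.047)&(P[...,2]<.057)&(np.hypot(P[...,0]-a[0],P[...,1]-a[1])<.04);q=P[m]
print(cv2.minEnclosingCircle(q[:,:2].astype(np.float32)*1000),q[:,2].mean())
m=(P[...,2]>.047)&(P[...,2]<.06)&(np.hypot(P[...,0]-d[0],P[...,1]-d[1])<.055);q=P[m]
print(cv2.minEnclosingCircle(q[:,:2].astype(np.float32)*1000),q[:,2].mean())
E
```

```text
[0.59154288 0.09654991 0.054     ] [ 0.57532037 -0.00585327  0.0525    ] 0.10369103456571054 [0.59274474 0.09576625 0.088     ]
80.99812356782552
[0.60922809 0.09300109 0.09      ] [0.5745961  0.09907309 0.09      ] 0.03516026834215505 -9.944539466351392
351 [0.5925596  0.09696392] [0.60822782 0.10475846] [0.57512705 0.08973924]
((591.8027954101562, 97.22439575195312), (15.017301559448242, 32.734310150146484), 82.007080078125)
((575.44140625, -5.595096111297607), 26.100013732910156) 0.05062266083848078
((591.05517578125, 97.35316467285156), 45.108089447021484) 0.05165350826510048
```

```bash
python3 -m pendant '[0.006,0.018,-0.2,0,0,0,0, 0.006,0.018,-0.4,0,0,0,0, 0.006,0.018,-0.6,0,0,0,0, 0.006,0.018,-0.7,0,0,0,0, 0.006,0.018,-0.7,0,0,0,0, 0.006,0.018,-0.7,0,0,0,0]' 20; python3 - <<'E'
from h import *
s=grab('wrist','w2')
print(s['ee_pos'],s['ee_rot'])
E
```

```text
t: 3.25
ee_pos: [0.5912, 0.0973, 0.1077]
ee_rot: [0.0, 0.997, -0.077, 0.001]
force: [0.3, 0.6, 0.0]
gripper_width: 0.0853
[0.59121331 0.09733647 0.10772999] [ 4.38811849e-05  9.97060927e-01 -7.66082808e-02  8.23519519e-04]
```

View pics/w2.png

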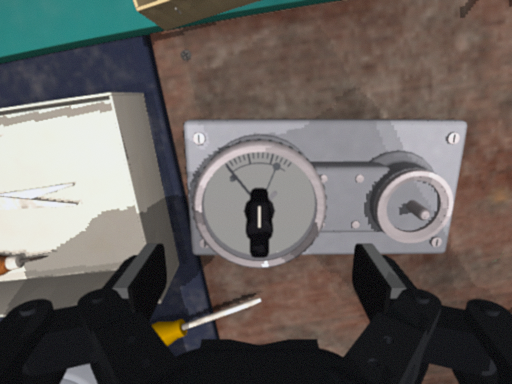

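```bash
python3 - <<'E'
from h import *
crop('w2',180,110,470,260,2.7,'c5')
g=load('w2');P=cloud(g)
m=(P[...,2]>.08)&(P[...,2]<.1)&(np.hypot(P[...,0]-.591,P[...,1]-.097)<.04)
q=P[m][:,:2];print(len(q));print(cv2.minAreaRect(q.astype(np.float32)*1000))
for c,r in (((.5755,-.0056),.04),((.591,.097),.055)):
  m=(P[...,2]>.047)&(P[...,2]<.06)&(np.hypot(P[...,0]-c[0],P[...,1]-c[1])<r);q=P[m];print(cv2.minEnclosingCircle(q[:,:2].astype(np.float32)*1000),np.percentile(q[:,2],95))
m=(P[...,1]>.13)&(P[...,1]<.25)&(P[...,0]>.5)&(P[...,0]<.65)&(P[...,2]>.015);q=P[m];print(q.min(0),q.max(0))
E
```

```text
1288
((591.3999633789062, 96.97215270996094), (33.79868698120117, 15.298200607299805), 0.8338155150413513)
((575.3360595703125, -6.116881847381592), 26.170839309692383) 0.052703048264197784
((590.7664794921875, 96.96703338623047), 45.348243713378906) 0.05353003495371735
[0.53133613 0.13000396 0.01500108] [0.64995966 0.2498623  0.19688849]
```

View pics/c5.png

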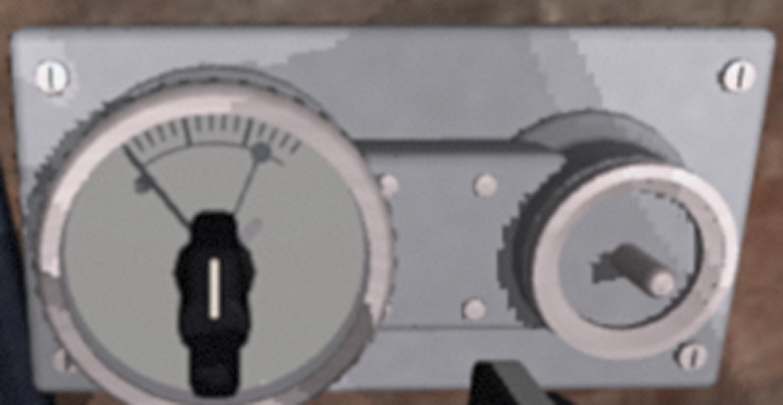

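```bash
python3 -m pendant '[0,0,0,0,0,0,120, 0,-0.001,-0.06,0,0,0,140, 0,-0.001,-0.12,0,0,0,140, 0,-0.001,-0.175,0,0,0,140, 0,-0.001,-0.175,0,0,0,140,0,-0.001,-0.175,0,0,0,140]' 20; python3 -m pendant '[0,0,0,0,0,0,200,0,0,0,0,0,0,255,0,0,0,0,0,0,255,0,0,0,0,0,0,255]'; python3 - <<'E'
from h import *
s=grab('wrist','w3')
print(s)
E
```

```text
t: 4.05
ee_pos: [0.5906, 0.0986, 0.0625]
ee_rot: [-0.0, 0.997, -0.076, -0.0]
force: [0.6, 0.5, 0.8]
gripper_width: 0.0383
t: 4.55
ee_pos: [0.5908, 0.0977, 0.0632]
ee_rot: [0.0, 0.997, -0.076, 0.0]
force: [-1.7, -3.2, 6.2]
gripper_width: 0.0106
{'t': 4.55, 'joint_positions': array([-0.09245361,  0.58842605, -0.2322729 ,  1.79660585,  0.18447932,
        0.77711187, -2.14173435]), 'dq': array([-0.00093217,  0.00094444, -0.0010667 , -0.00061095,  0.00042362,
        0.00039499,  0.00148509]), 'tau': array([ -1.87188104, -66.96020365,  -5.06934643, -23.81671071,
        -0.64263554,  -0.97383566,  -0.07527789]), 'ee_pos': array([0.59076584, 0.09774499, 0.06317623]), 'ee_rot': array([ 3.17182395e-04,  9.97112794e-01, -7.59330293e-02,  3.87878321e-04]), 'force': array([-1.70586133, -3.20700882,  6.2201741 ]), 'wrist_torque': array([-0.68650081,  0.29819237,  0.0983094 ]), 'gripper_width': 0.010598126202881933}
```

View pics/w3.png

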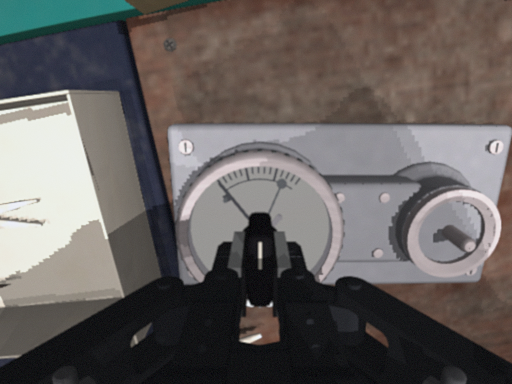

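```bash
python3 -m pendant '[0,0,0,0,0,0.05,255,0,0,0,0,0,0.1,255,0,0,0,0,0,0.15,255,0,0,0,0,0,0.2,255,0,0,0,0,0,0.25,255,0,0,0,0,0,0.3,255,0,0,0,0,0,0.35,255,0,0,0,0,0,0.4,255,0,0,0,0,0,0.41,255,0,0,0,0,0,0.41,255,0,0,0,0,0,0.41,255]'; python3 - <<'E'
from h import *
s=grab('wrist','w4')
print(s['wrist_torque'],s['joint_positions'])
s=grab('scene','s4')
E
```

```text
t: 5.98
ee_pos: [0.5914, 0.0962, 0.0632]
ee_rot: [0.001, 0.843, 0.537, -0.0]
force: [0.2, -7.2, 7.0]
gripper_width: 0.0108
[-1.38294746  0.0496197  -0.17661804] [ 0.13253538  0.64761147 -0.56714018  1.77559699  0.44974037  0.84981022
 -1.0825079 ]
```

View pics/w4.png

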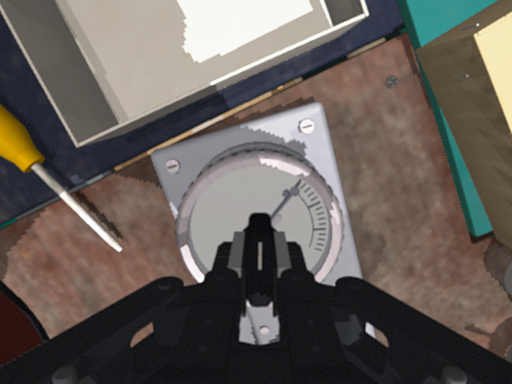

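```bash
python3 -m pendant '[0,0,0,0,0,0.012,255,0,0,0,0,0,0.012,255,0,0,0,0,0,0.012,255]'; python3 - <<'E'
from h import *
s=grab('wrist','w5')
print(s['wrist_torque'],s['force'])
crop('w5',150,120,380,300,3.3,'c6')
E
```

```text
t: 6.45
ee_pos: [0.5914, 0.0962, 0.0632]
ee_rot: [0.001, 0.834, 0.552, -0.0]
force: [0.7, -6.2, 6.5]
gripper_width: 0.0106
[-1.38611269e+00  7.00328856e-04 -8.59287755e-01] [ 0.67039218 -6.24791754  6.49838046]
```

View pics/c6.png

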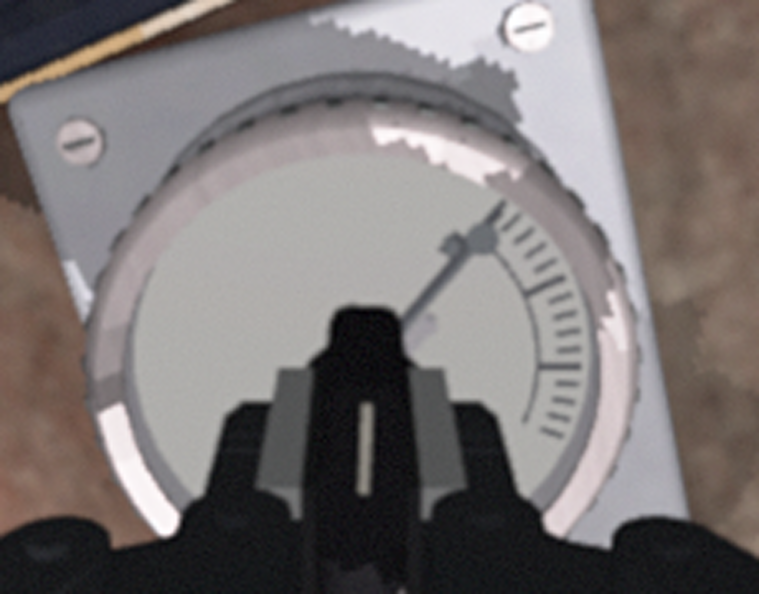

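```bash
python3 -m pendant '[0,0,0,0,0,0,100,0,0,0,0,0,0,0,0,0,0,0,0,0,0,0,0,0,0,0,0,0,0,0,0,0,0,0,0,0,0.15,0,0,0,0,0,0,0.3,0,0,0,0,0,0,0.5,0,0,0,0,0,0,0.5,0,0,0,0]'; python3 - <<'E'
from h import *
s=grab('wrist','w6')
print(s['wrist_torque'],s['force'])
E
```

```text
[-1.33948361  0.02090529 -0.86770969] [ 0.00878461 -7.28634593  7.39069579]invalid input at $: expected a multiple of 7 numbers
```

View pics/w6.png

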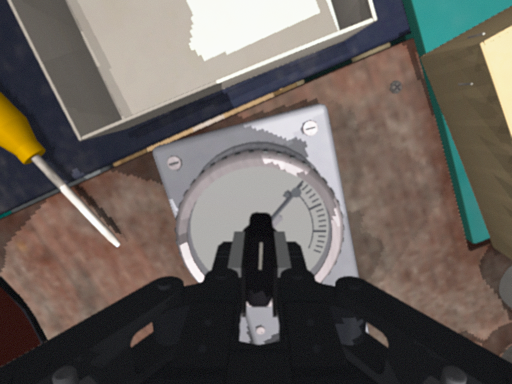

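```bash
python3 -m pendant '[0,0,0,0,0,0,100, 0,0,0,0,0,0,0, 0,0,0,0,0,0,0, 0,0,0,0,0,0,0, 0,0,0,0,0,0,0, 0,0,0,0,0,0,0, 0,0,0.15,0,0,0,0, 0,0,0.3,0,0,0,0, 0,0,0.5,0,0,0,0, 0,0,0.5,0,0,0,0]'; python3 - <<'E'
from h import *
s=grab('wrist','w7')
print(s['wrist_torque'],s['force'])
E
```

```text
t: 7.8
ee_pos: [0.5926, 0.0996, 0.1917]
ee_rot: [0.001, 0.833, 0.554, 0.003]
force: [0.9, -0.6, -1.4]
gripper_width: 0.0851
[ 0.03389627  0.03109815 -0.0043042 ] [ 0.92601106 -0.63843729 -1.35132761]
```

View pics/w7.png

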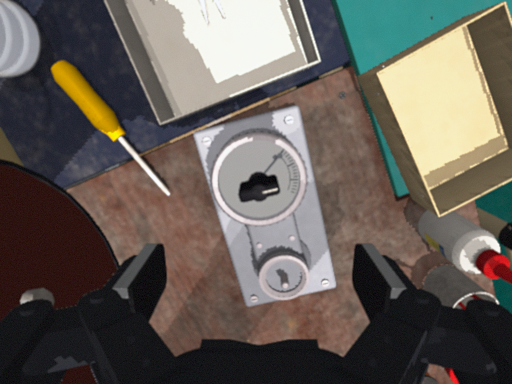

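```bash
python3 -m pendant '[0,-0.22,0.1,0,0,0,0, 0,-0.44,0.1,0,0,0,0, 0,-0.66,0.1,0,0,0,0, -0.1,-0.88,0.1,0,0,0,0, -0.25,-1,0.1,0,0,0,0, -0.4,-1,0.1,0,0,0,0, -0.5,-1,0.1,0,0,0,0]'; python3 -m pendant '[-0.1,-0.22,0,0,0,0,0, -0.2,-0.44,0,0,0,0,0, -0.25,-0.66,0,0,0,0,0, -0.25,-0.88,0,0,0,0,0, -0.25,-0.95,0,0,0,0,0, -0.25,-0.95,0,0,0,0,0]';python3 - <<'E'
from h import *
s=grab('wrist','w8')
E
```

```text
t: 8.72
ee_pos: [0.4629, -0.1522, 0.2112]
ee_rot: [-0.001, 0.833, 0.553, -0.001]
force: [0.0, 0.1, -0.1]
gripper_width: 0.0852
t: 9.48
ee_pos: [0.4024, -0.3892, 0.2113]
ee_rot: [-0.001, 0.833, 0.553, -0.0]
force: [0.3, 0.5, 0.1]
gripper_width: 0.0854
```

View pics/w8.png

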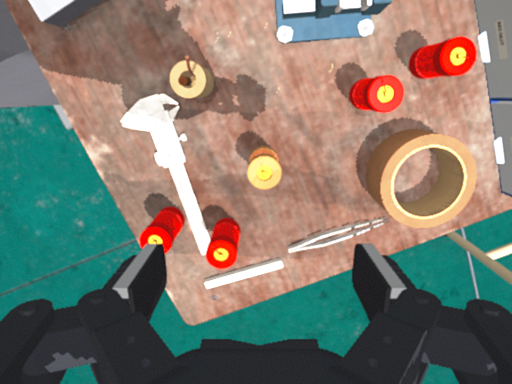

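```bash
python3 - <<'E'
from h import *
crop('w8',215,120,315,210,7,'c7')
g=load('w8');P=cloud(g)
for c in (at_z(g,264,170,.064),at_z(g,190,78,.055),at_z(g,222,253,.064)):
  m=(P[...,2]>.048)&(P[...,2]<.08)&(np.hypot(P[...,0]-c[0],P[...,1]-c[1])<.025);q=P[m]
  t=np.percentile(q[:,2],90);q=q[abs(q[:,2]-t)<.008]
  print(c,len(q),t,cv2.minEnclosingCircle(q[:,:2].astype(np.float32)*1000))
E
```

```text
[ 0.40724274 -0.38584227  0.064     ] 931 0.0641419925327857 ((405.9775085449219, -387.5609436035156), 16.254070281982422)
[ 0.37814412 -0.2847691   0.055     ] 124 0.06881048809584055 ((378.7342529296875, -281.7962341308594), 10.058623313903809)
[ 0.335427   -0.44839591  0.064     ] 787 0.06403547301588618 ((333.8609619140625, -449.91009521484375), 16.42791748046875)
```

View pics/c7.png

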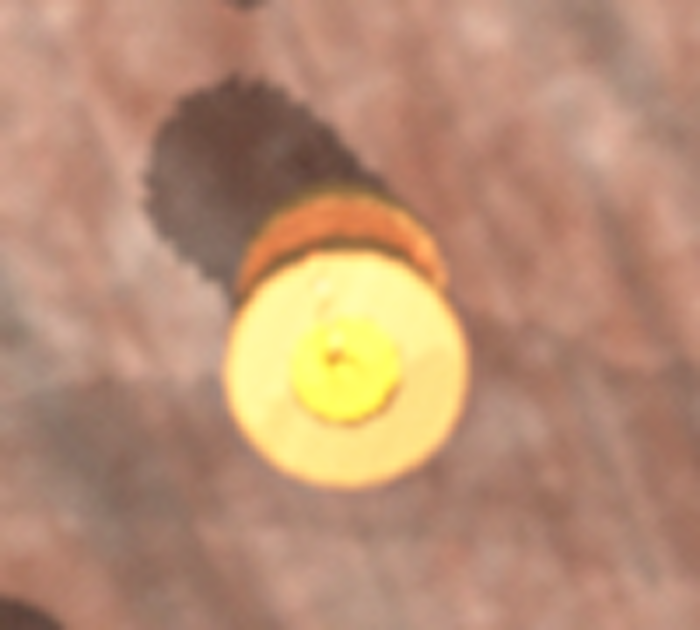

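```bash
python3 -m pendant '[0.014,0.007,-0.2,0,0,0,0, 0.014,0.007,-0.4,0,0,0,0, 0.014,0.007,-0.55,0,0,0,0, 0.014,0.007,-0.65,0,0,0,0, 0.014,0.007,-0.74,0,0,0,0, 0.014,0.007,-0.74,0,0,0,0, 0.014,0.007,-0.74,0,0,0,0]' 20; python3 -m pendant '[0,0,0,0,0,0,120,0,0,0,0,0,0,180,0,0,0,0,0,0,255,0,0,0,0,0,0,255,0,0,0,0,0,0,255]' 50; python3 - <<'E'
from h import *
s=grab('wrist','w9')
E
```

```text
t: 10.4
ee_pos: [0.4074, -0.3864, 0.0286]
ee_rot: [0.0, 0.832, 0.555, 0.0]
force: [0.6, 0.2, -1.3]
gripper_width: 0.0856
t: 11.02
ee_pos: [0.4066, -0.3876, 0.0281]
ee_rot: [0.0, 0.833, 0.554, 0.0]
force: [0.3, 0.9, 5.8]
gripper_width: 0.0312
```

View pics/w9.png

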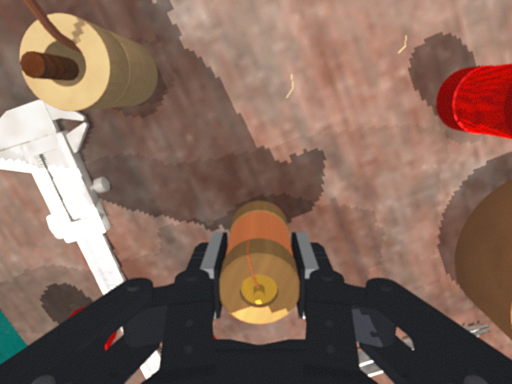

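```bash
python3 -m pendant '[0,0,0.1,0,0,0,255, 0,0,0.3,0,0,0,255, 0,0,0.5,0,0,0,255, 0.15,0.15,0.6,0,0,0,255, 0.3,0.3,0.6,0,0,0,255, 0.45,0.5,0.6,0,0,0,255, 0.6,0.7,0.6,0,0,0,255, 0.67,0.9,0.6,0,0,0,255, 0.67,1,0.6,0,0,0,255, 0.67,1,0.6,0,0,0,255]'; python3 -m pendant '[0,0.2,0,0,0,0,255, 0,0.4,0,0,0,0,255, 0,0.52,0,0,0,0,255, 0,0.527,0,0,0,0,255, 0,0.527,0,0,0,0,255, 0,0.527,0,0,0,0,255]'; python3 - <<'E'
from h import *
s=grab('wrist','w10');print(s['ee_pos'],s['ee_rot'],s['force'],s['wrist_torque'],s['gripper_width']);grab('scene','s10');grab('top','t10')
crop('s10',60,130,300,330,3,'c8')
E
```

```text
t: 12.32
ee_pos: [0.574, -0.1344, 0.1775]
ee_rot: [-0.001, 0.831, 0.556, 0.0]
force: [-0.6, -0.5, -0.8]
gripper_width: 0.0306
t: 13.08
ee_pos: [0.574, -0.0078, 0.1773]
ee_rot: [0.0, 0.833, 0.553, -0.0]
force: [-0.2, 0.7, -1.0]
gripper_width: 0.0309
[ 0.57399577 -0.00776413  0.17733995] [ 2.96977471e-04  8.33299796e-01  5.52821129e-01 -4.01559406e-04] [-0.15269482  0.65820527 -0.97668278] [0.04330958 0.04895241 0.00521207] 0.030912328635745563
```

View pics/w10.png

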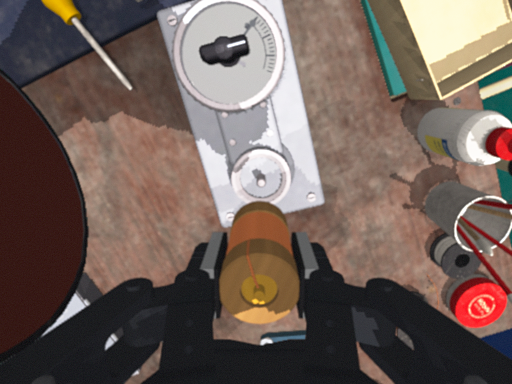

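View pics/s10.png

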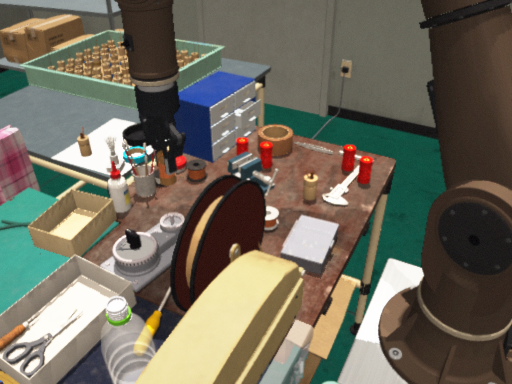

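```bash
python3 - <<'E'
from h import *
crop('w10',205,140,315,330,3.15,'c9')
g=load('w10');P=cloud(g);s=np.array([.574,-.0078,.1773])
m=(P[...,2]>.047)&(P[...,2]<.057)&(np.hypot(P[...,0]-.5754,P[...,1]+.006)<.04);q=P[m]
print(cv2.minEnclosingCircle(q[:,:2].astype(np.float32)*1000))
print('anv px',at_z(g,260.5,178,.0525))
m=(P[...,2]>.19)&(P[...,2]<.23)&(np.hypot(P[...,0]-.574,P[...,1]+.0078)<.014);q=P[m];print(len(q),np.percentile(q[:,2],[10,50,90,99]))
m2=(abs(P[...,2]-.2135)<.004)&(np.hypot(P[...,0]-.574,P[...,1]+.0078)<.02)
v,u=np.nonzero(m2);print(u.min(),u.max(),v.min(),v.max());q=P[m2];print(cv2.minEnclosingCircle(q[:,:2].astype(np.float32)*1000))
A=np.c_[q[:,:2],np.ones(len(q))];k=np.linalg.lstsq(A,q[:,2],rcond=None)[0];print('tilt',k)
E
```

```text
((574.9200439453125, -5.658998966217041), 25.739334106445312)
anv px [ 0.57519084 -0.00521079  0.0525    ]
3702 [0.21064035 0.21240417 0.21336653 0.21564097]
211 310 249 323
((573.9739379882812, -7.6759138107299805), 19.971328735351562)
tilt [ 0.00241715 -0.00818447  0.21112215]
```

View pics/c9.png

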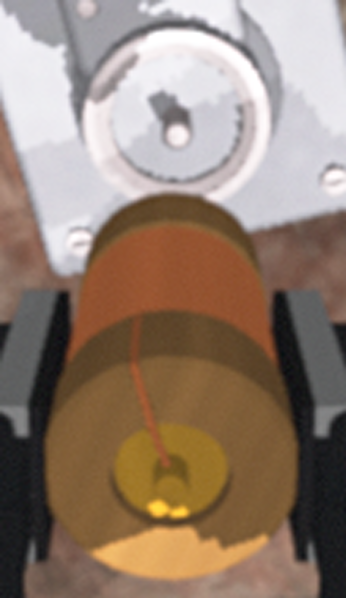

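```bash
python3 - <<'E'
from h import *
g=load('w10');print(at_z(g,259.4,287.9,.2125), at_z(g,205+178/3.15,140+113/3.15,.0525), at_z(g,205+177/3.15,140+135/3.15,.066))
E
```

```text
[ 0.57325006 -0.00717624  0.2125    ] [ 0.57672371 -0.00380678  0.0525    ] [ 0.57541538 -0.00600977  0.066     ]
```

```bash
python3 -m pendant '[0.007,0.006,-0.1,0,0,0,255, 0.007,0.006,-0.2,0,0,0,255, 0.007,0.006,-0.285,0,0,0,255, 0.007,0.006,-0.285,0,0,0,255, 0.007,0.006,-0.285,0,0,0,255, 0.007,0.006,-0.285,0,0,0,255]' 70; python3 - <<'E'
from h import *
s=grab('wrist','w11');print(s['force'],s['gripper_width'])
E
```

```text
t: 13.98
ee_pos: [0.5764, -0.0041, 0.1074]
ee_rot: [0.0, 0.833, 0.554, 0.001]
force: [-1.3, -0.6, -0.5]
gripper_width: 0.0303
[-1.31519723 -0.60445097 -0.45155141] 0.030268833789183217
```

View pics/w11.png

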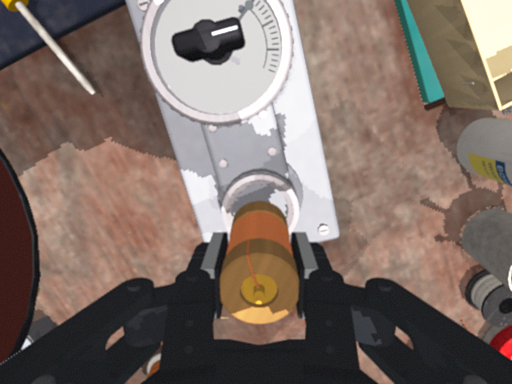

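```bash
python3 -m pendant '[-0.001,-0.005,0,0,0,0,255,-0.001,-0.005,-0.01,0,0,0,255]'; python3 -m pendant '[0,0,0,0,0,0,255]'; python3 -m pendant '[0,0,0,0,0,0,255]'; python3 - <<'E'
from h import *
s=grab('wrist','w12');print(s['ee_pos'])
crop('w12',200,160,320,330,3.5,'c10')
g=load('w12');P=cloud(g)
m=(P[...,2]>.047)&(P[...,2]<.057)&(np.hypot(P[...,0]-.5754,P[...,1]+.006)<.04);q=P[m]
print(cv2.minEnclosingCircle(q[:,:2].astype(np.float32)*1000))
E
```

```text
t: 14.28
ee_pos: [0.5757, -0.0056, 0.1041]
ee_rot: [0.0, 0.833, 0.554, 0.0]
force: [-0.6, -0.8, -1.2]
gripper_width: 0.0305
t: 14.4
ee_pos: [0.5753, -0.0054, 0.1036]
ee_rot: [-0.0, 0.833, 0.554, -0.0]
force: [0.1, 1.0, -0.6]
gripper_width: 0.0302
t: 14.52
ee_pos: [0.5754, -0.0053, 0.1038]
ee_rot: [-0.0, 0.833, 0.554, -0.0]
force: [0.5, -0.0, -1.2]
gripper_width: 0.0305
[ 0.57543083 -0.00531729  0.10377108]
((575.1159057617188, -5.469367027282715), 25.61008071899414)
```

View pics/c10.png

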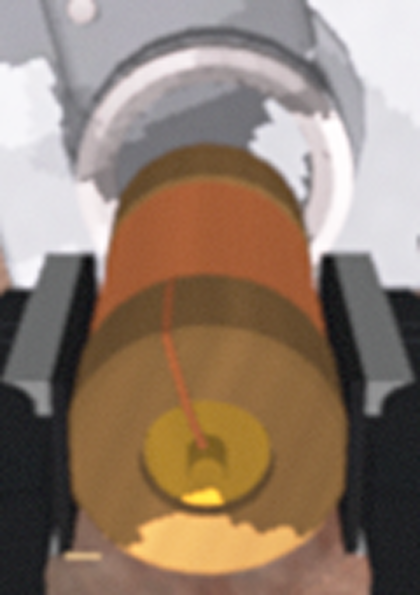

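```bash
python3 -m pendant '[0,0,-0.02,0,0,0,255,0,0,-0.04,0,0,0,255,0,0,-0.06,0,0,0,255,0,0,-0.08,0,0,0,255,0,0,-0.08,0,0,0,255]'; python3 -m pendant '[0,0,0,0,0,0,255]'; python3 - <<'E'
from h import *
s=grab('wrist','w13');print(s['ee_pos'],s['force'],s['wrist_torque'])
E
```

```text
t: 15.2
ee_pos: [0.5754, -0.0053, 0.0836]
ee_rot: [-0.0, 0.833, 0.554, -0.0]
force: [-1.2, -0.9, 2.3]
gripper_width: 0.0307
t: 15.32
ee_pos: [0.5755, -0.0053, 0.0839]
ee_rot: [0.0, 0.833, 0.554, -0.0]
force: [-1.1, 0.5, 0.3]
gripper_width: 0.0305
[ 0.57545264 -0.00530219  0.08390278] [-1.12059757  0.52882576  0.28072211] [ 0.03443143  0.07014168 -0.01716329]
```

View pics/w13.png

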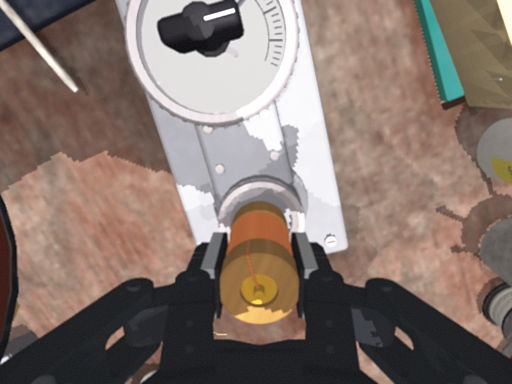

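```bash
python3 -m pendant '[0,0,-0.008,0,0,0,255,0,0,-0.016,0,0,0,255,0,0,-0.024,0,0,0,255,0,0,-0.024,0,0,0,255]'; python3 -m pendant '[0,0,-0.004,0,0,0,255,0,0,-0.008,0,0,0,255,0,0,-0.008,0,0,0,255]'
```

```text
t: 15.88
ee_pos: [0.5756, -0.0053, 0.0779]
ee_rot: [0.0, 0.833, 0.554, 0.0]
force: [-2.7, -0.4, 5.3]
gripper_width: 0.0303
t: 16.25
ee_pos: [0.5756, -0.0053, 0.0761]
ee_rot: [0.0, 0.833, 0.554, 0.0]
force: [-2.4, 0.0, 7.0]
gripper_width: 0.0304
```

```bash
python3 -m pendant '[0,0,-0.004,0,0,0,255,0,0,-0.004,0,0,0,255]'; python3 -m pendant '[0,0,-0.003,0,0,0,255,0,0,-0.003,0,0,0,255]';python3 -m pendant '[0,0,-0.003,0,0,0,255,0,0,-0.003,0,0,0,255]'
```

```text
t: 16.5
ee_pos: [0.5756, -0.0053, 0.0752]
ee_rot: [0.0, 0.833, 0.554, 0.0]
force: [-1.9, -0.4, 8.0]
gripper_width: 0.0303
t: 16.75
ee_pos: [0.5756, -0.0053, 0.0745]
ee_rot: [0.0, 0.833, 0.554, 0.0]
force: [-1.6, -0.5, 7.3]
gripper_width: 0.0307
t: 17.0
ee_pos: [0.5756, -0.0052, 0.0741]
ee_rot: [0.0, 0.833, 0.554, 0.0]
force: [-3.8, -1.4, 11.8]
gripper_width: 0.0307
```

```bash
python3 -m pendant '[0,0,-0.002,0,0,0,255,0,0,-0.002,0,0,0,255]'; python3 -m pendant '[0,0,-0.002,0,0,0,255,0,0,-0.002,0,0,0,255]'
```

```text
t: 17.25
ee_pos: [0.5757, -0.0052, 0.0741]
ee_rot: [0.001, 0.833, 0.554, 0.0]
force: [-5.6, -0.9, 17.3]
gripper_width: 0.031
t: 17.5
ee_pos: [0.5757, -0.0052, 0.074]
ee_rot: [0.001, 0.833, 0.554, 0.0]
force: [-7.3, -1.3, 23.0]
gripper_width: 0.0303
```

```bash
python3 -m pendant '[0,0,0,0,0,0,255,0,0,0,0,0,0,255,0,0,0,0,0,0,255,0,0,0,0,0,0,255]'; python3 - <<'E'
from h import *
s=grab('wrist','w14');print(s['force'],s['wrist_torque'],s['t'])
crop('w14',110,0,310,250,3,'c11');grab('scene','s14');crop('s14',80,80,280,300,3.5,'c12')
g=load('w14');P=cloud(g)
m=(abs(P[...,2]-.1103)<.006)&(np.hypot(P[...,0]-.5755,P[...,1]+.0053)<.02);q=P[m]
print(np.percentile(q[:,2],[10,50,90]))
q=q[abs(q[:,2]-np.median(q[:,2]))<.002];A=np.c_[q[:,:2]-q[:,:2].mean(0),np.ones(len(q))];print(np.linalg.lstsq(A,q[:,2],rcond=None)[0])
E
```

```text
t: 18.0
ee_pos: [0.5757, -0.0052, 0.074]
ee_rot: [0.001, 0.833, 0.554, 0.0]
force: [-8.0, -0.8, 23.1]
gripper_width: 0.0303
[-7.97234525 -0.82893904 23.13507638] [-0.23260031  1.8084006   0.0051026 ] 18.0
[0.10731744 0.10923086 0.11127335]
[-0.00082426 -0.00327436  0.1091675 ]
```

View pics/c11.png

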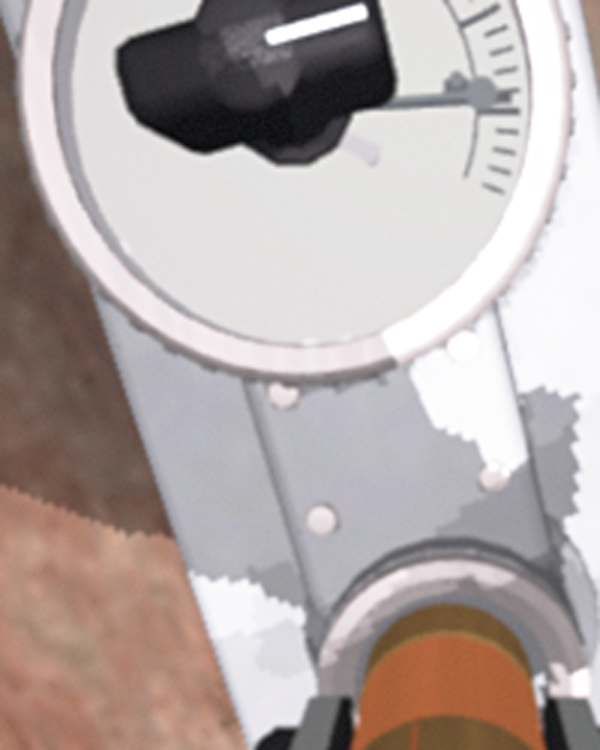

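View pics/c12.png

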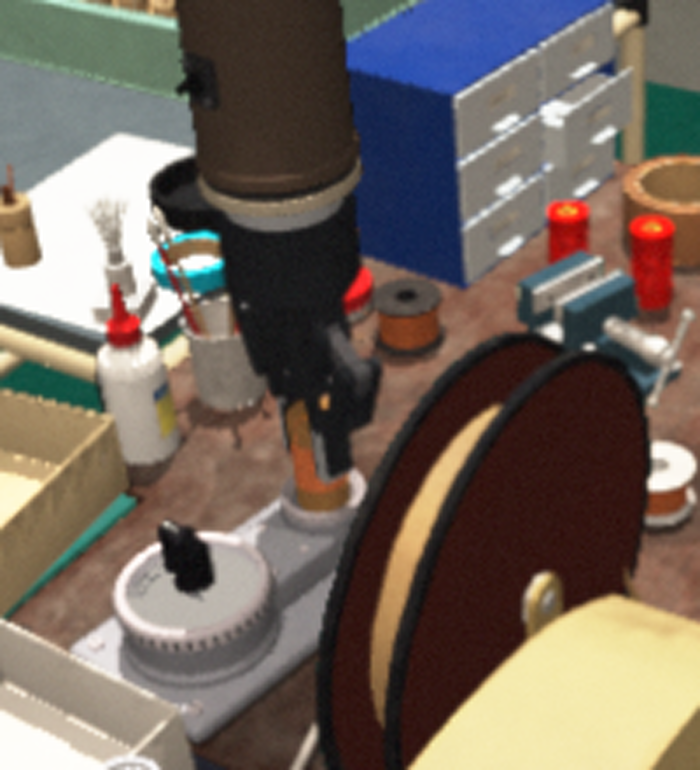

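```bash
python3 -c "
from station import manip
print(manip.job_done());print(manip.state()['force'])"
```

```text
the job is handed in; nothing more can be done
None
the job is handed in; nothing more can be done
```

I reset the gauge and set the core on it. The job was handed in at about 18 s with the core held pressed on the anvil.

- **Reset:** I turned the knob to its stop, shown by the wrist torque rising to 0.86 N m. The telltale came back level with the main hand at zero. After I let go, the knob was at rest again with the telltale still at zero.
- **Core:** I picked the only tan core with a copper winding and a brass terminal, set it upright over the plunger and pressed it down in small steps.
- **Force at the end:** I read 23 N at the tool. Taking off the plunger's 9.6 N leaves roughly 13 N on the anvil, inside the 1.5–35 N range. There was also about 8 N sideways on the tool, probably from the arm or the nest ring.
- **Dial and position:** Both hands stood together at about the 10 mm mark, or 0.9 rad. The core's top measured level to within 0.004 rad. By the camera estimates, the core was within about 1 mm of the anvil's axis.
- **Failed or disagreed:** One move command was refused for a wrong number count, and the arm did not move. No other check failed or disagreed.
- **Other objects:** I kept clear of the tailed core and the wire spool and saw no sign that they moved, but I did not measure them again at the end.

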